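# Press a brass lamp stem home in the sprung nest and hold it there

## Task

Take the brass lamp stem (not the black or the chrome one) out of the blue rack, put its thin spigot into the bore of the green nest and push it down against the sprung plunger until its flange sits flat and firmly on the steel stop ring, without ramming it. Keep it pushed home so that a colleague can tighten it: the program finishes while still holding it down. Leave the other two stems and the screwdriver alone.

Things in the scene. Friction and masses are not known exactly. Their poses are not given: they have to be found in the camera images.
- rack: Fixed blue stock block, 90 (its x) x 290 (its y) x 45 mm high, standing on the bench; origin at the centre of its underside. Three through holes of 28 mm diameter at y = -95, 0 and +95 mm along its long axis, a stem standing loosely in each, its flange resting on the rack's top.
- brass_stem: Yellow brass lamp stem, upright in one rack hole (which one varies), loose, 0.24 to 0.38 kg. Origin: centre of its lower end, z up its axis; 9 mm above the bench in the rack. Heights from the origin: spigot 20 mm diameter, 0 to 36 mm (lowest 4 mm taper to 14); flange 44 mm diameter, 36 to 42; plain column 26 mm diameter, 42 to 102 (grip here); nipple 12 mm diameter, 102 to 110.
- black_stem: A bystander: the same stem in black, standing in another rack hole. Same shape, size and origin as the brass one.
- chrome_stem: A bystander: the same stem in silvery chrome, standing in another rack hole. Same shape, size and origin as the brass one.
- nest: Fixed green press nest, a block 100 x 100 x 60 mm high on the bench, origin at the centre of its underside, z up. In its middle a vertical through bore, 23 mm in diameter, its mouth (60 mm above the bench) square-edged. A steel stop ring lies around the mouth on top of the block.
- stop_ring: The fixed steel stop ring on top of the nest, the hard stop: 52 mm outer and 30 mm inner diameter, 5 mm high, concentric with the bore. Origin at the centre of its underside, 60 mm above the bench; its upper face is 65 mm above the bench.
- stop_face (a point): Point on the bore's axis at the height of the stop ring's upper face, 65 mm above the bench; z up. With the stem home its origin is 36 mm straight below this point.
- plunger_head (a point): Centre of the top of the red sprung plunger (18 mm in diameter) in the nest's bore; at rest it is 22 mm below the stop ring's upper face (43 mm above the bench). An orange pin on it sticks out of a slot in the nest's side and rides down with it.
- plunger (a joint): How far the plunger is pushed down, in m: 0 at rest, about 0.014 when the stem's flange meets the stop ring (it could go 0.020). Spring: about 5 N to start it moving, growing by 0.57 N per mm to about 13 N when the flange meets the ring. It carries the stem's weight, so a stem let go stands 14 mm proud of the ring.
- screwdriver: A bystander: orange-handled screwdriver lying on the bench beside the nest, about 0.2 m long, lying along its x axis.
There are look-alikes about, which are no part of the job. There is more than one size of the brass_stem; the job needs the largest. There is more than one size of the nest; the job needs the largest.

How it is judged:
On the way:
1. the brass stem is lifted clear of the rack, its lower end above the rack's top (height (world z) of brass_stem above 0.047 m), for 0.1 s.
At the end, for the whole second after the job is handed in: Held through the last second: brass stem in the bore (lower end within 4 mm of its axis, 34.5 mm or more below the ring's face), upright within 0.06 rad, at rest; plunger down 12 mm or more; flange on the stop ring with 1.5 to 50 N; robot pressing on the stem with over 3 N (value of joint plunger above 0.012 m and horizontal distance between brass_stem and stop_face below 0.004 m and z of brass_stem in the frame of stop_face below -0.0345 m and angle between brass_stem's own z axis and vertical below 0.06 rad and contact force between brass_stem and stop_ring between 1.5 and 50 N and contact force between any of the fingers, the arm and brass_stem above 3 N and linear speed of brass_stem below 0.01 m/s); the arm keeps its last pose, push and grip.
It fails at once if the stem is rammed or forced onto the stop ring with more than 80 N (contact force between brass_stem and stop_ring above 80 N).
It fails at once if the black stem is moved more than 25 mm (distance of black_stem from where it was at the start of the episode above 0.025 m).
It fails at once if the chrome stem is moved more than 25 mm (distance of chrome_stem from where it was at the start of the episode above 0.025 m).
It fails at once if the screwdriver is moved more than 25 mm (distance of screwdriver from where it was at the start of the episode above 0.025 m).
It also fails if it takes over 38 s, if anything falls off the work surface, if the arm or the gripper's body presses on something with over 40 N, if the wrist force passes 120 N, or if a joint passes its speed limit or range.

## Robot

A 7-joint arm with a two-finger parallel gripper is mounted at the origin on the work surface. World frame = base frame: x ahead of the robot, y to its left, z up, the work surface at z = 0. Lengths are in m, angles in rad, forces in N, time in s.
With the tool pointing down it reaches from about 0.425 to 0.925 m from the base axis. Payload 6.8 kg.
Tool frame: the origin (TCP) lies between the finger pads; the fingertips stand 17 mm ahead of it and the grasp point (between the pads) lies 2 mm behind it; z points along the fingers, y is the direction in which the jaws open and shut (so a half turn about z gives the same grasp; the last joint's range is limited). The gripper opens to 85 mm and grips with 20 to 120 N. Pads are 22 mm wide; open, the fingers measure 114 mm over their backs; the gripper's body (76 mm by 85 mm) begins 54 mm behind the grasp point. The pads swing forward as they close: fully open they stand 13 mm farther back than shut.
Start: joints at [-0.108, 0.477, 0.022, 1.555, -0.011, 1.109, -0.083], TCP at [0.675, 0, 0.248] pointing down, gripper open.
Joint ranges: [-2.96, 2.96], [-0.34, 2.1], [-1.41, 1.46], [0.24, 2.44], [-1.37, 4.51], [0.17, 1.92], [-2.96, 2.96]. Speed limits (rad/s): [2.39, 2.39, 3.14, 3.14, 3.14, 3.14, 3.14].

## Interface

Orientations are given as a unit quaternion [w, x, y, z].
In Python, from station import bot gives the robot as it stands. The module is installed in compiled form; this text tells all that it offers.
- The arm moves only by the tool carry_out, never from a script. Its argument "moves" is a list of rows, each a list of 3 entries, a list of its own where there are three numbers: the turn, a rotation vector about the tool's x, y, z in degrees, then the shift along the tool's x, y, z in cm, then the finger opening in cm, from 0 to 8.54. A call has 1 to 5 rows; each row is the pose to reach, as a shift and turn from the pose commanded when the call began, along the tool's axes at that moment; what a row does not reach only later rows make up. A row lasts 1/8 s, in which the tool goes at most 62.5 mm and 10.7 degrees, less where a joint would pass 70% of its speed; a pose out of reach is approached as far as the arm can. A call with a gripper value outside its range is refused whole. The fingers move at their own pace and stop on an object; "newtons" is the grip in N (left out, the last holds). Time passes only in rows, so rows that repeat a pose let the fingers close. It gives the time, the measured TCP pose, the force and the opening at its end, in the units of the state.
- bot.get_obs(): the state, without advancing time (a new reading comes with each control period).
- bot.read_camera(name): name is "scene" or "side" or "wrist"; returns the picture (384x512x3 uint8, red, green, blue); there is no depth.
- bot.camera_info(name): a dict with "vertical_fov" (degrees; the focal length in pixels is half the picture's height over the tangent of half this angle, whatever the lens; pixels are square), "cx", "cy" (the principal point, pixels), "position" and "attitude" of the camera in the world. Camera axes: x right, y up, looking along -z (the intrinsics and any distortion apply to the point x, -y, -z); pixel columns grow to the right and rows downward; lengths in m; the calibration is good to about 2 mm. A picture is of the moment at which its call begins: read the wrist's pose just before it. camera_info takes no time and is no camera call; for the wrist camera it gives the pose at the moment of the call.
- bot.hand_in(): hands the job in, once; it reports no verdict.
Trained networks look in the newest picture that a camera, given by its name, has taken for a name from the list of things; names that differ only in an ending like _2 or _b are one class to them, and where a whole thing is asked for, a point or a joint stands for the part that bears it (a point fixed in the world has none). Each returns a list of dicts, best first, with "score" (0 to 1); they miss things now and then, are a little off and sometimes report something else, mostly with a low value. They report only what shows in the picture. A call takes as long as a camera call. They do not tell look-alikes from the thing itself.
- bot.silhouettes(label, camera): "region" (384x512 bool, what is visible of it) and "location" ([column, row] in pixels, amid what is visible of it).
The state is a dict: "t": time; "q": joint angles; "joint_vel": joint speeds; "joint_torque": joint torques, N m; "eef_pos": TCP position; "tool_rot": TCP orientation; "contact_force": force on the tool from outside, world axes, zero at the start; "torque": the same for the moment, N m; "gripper_width": opening from 0.0 (shut) to 1.0 (fully open).
Only numpy, scipy, OpenCV 4.12 (cv2) and the standard library are available. Lean on these libraries where they do the work, as an engineer would, in place of code of your own. Each camera call takes 0.05 s, during which the arm holds its last target. There are 200 camera calls.

## Working session

There is one attempt and no reset: what is moved stays moved. The work goes in short steps, Python scripts to look and compute and a tool call to move; the robot and the scene stay as the last step left them, time stands still between calls to the robot, and variables do not carry over. Pictures are saved under pics/ and viewed, about 8 in all and at most 12, crops included, and the job is handed in when it is done.

Besides the shell and the picture viewer there is one more tool, called after "Emit:" by a JSON object that holds its "op" and its "data". carry_out: Moves the arm, as the interface text tells. Its arguments: {"type":"object","properties":{"moves":{"type":"array"},"newtons":{"type":"number"}},"required":["moves"]}

```bash
mkdir -p pics; ls; python3 - <<'E'
from station import bot
import cv2,numpy as np
ims=[]
for c in ("scene","side"):
    im=bot.read_camera(c); cv2.imwrite(f"pics/{c}0.png",im[:,:,::-1])
    print(c,{k:(np.round(v,4).tolist() if not isinstance(v,str) else v) for k,v in bot.camera_info(c).items()})
    for l in ("brass_stem","nest","rack","screwdriver","black_stem","chrome_stem"):
        for d in bot.silhouettes(l,c): print(c,l,round(d["score"],2),np.round(d["location"],1),d["region"].sum())
print(bot.camera_info("wrist"))
o=bot.get_obs();print(o)
E
```

```text
pics
scene {'vertical_fov': 42.9071, 'cx': 262.3582, 'cy': 191.2554, 'position': [1.0302, 0.8321, 0.8502], 'attitude': [0.2594, 0.1315, 0.4165, 0.8613]}
scene brass_stem 0.79 [360.1 300.3] 251
scene brass_stem 0.72 [295.5 291.7] 224
scene brass_stem 0.66 [336.9 253.2] 423
scene nest 0.95 [180.9 189.1] 939
scene nest 0.74 [224.1 161.6] 1374
scene nest 0.71 [264.9 151.7] 707
scene rack 0.85 [308.7 249.8] 3775
scene screwdriver 0.65 [183.  140.5] 273
scene black_stem 0.56 [305.9 227.4] 366
scene chrome_stem 0.89 [277.2 208. ] 335
side {'vertical_fov': 51.836, 'cx': 254.808, 'cy': 190.0667, 'position': [0.0533, -0.8221, 0.8014], 'attitude': [0.8732, 0.4286, -0.1023, -0.2081]}
side brass_stem 0.59 [214.4 149.7] 179
side brass_stem 0.51 [207.2 147.5] 59
side nest 0.97 [324.7 222.8] 830
side nest 0.77 [290.5 246.6] 1770
side nest 0.74 [239.9 269.9] 1041
side rack 0.84 [234.7 178.6] 1608
side screwdriver 0.68 [335.5 302. ] 491
side black_stem 0.55 [226.8 164.3] 187
side chrome_stem 0.55 [242.6 176.1] 202
{'vertical_fov': 68.87368092008367, 'cx': 255.39476384388826, 'cy': 190.59597397301255, 'position': array([0.67397709, 0.07896638, 0.37367238]), 'attitude': array([ 9.87814428e-01, -1.55635142e-01, -5.97682208e-04,  4.57324159e-05])}
{'t': 0.7, 'q': array([-0.10810201,  0.4769596 ,  0.02240608,  1.55540354, -0.01151553,
        1.10928255, -0.08310999]), 'joint_vel': array([0.0006939 , 0.00032516, 0.00029184, 0.00181519, 0.00014169,
       0.00067429, 0.00035645]), 'joint_torque': array([-1.99958682e-03, -5.96154892e+01,  1.60560809e+00, -2.81488395e+01,
        1.24833090e-02,  1.63320892e-03, -6.12117162e-06]), 'eef_pos': array([6.75021062e-01, 8.82517433e-06, 2.48333637e-01]), 'tool_rot': array([1.46631316e-05, 7.07121433e-01, 7.07092128e-01, 3.71450623e-05]), 'contact_force': array([ 0.4511332 , -0.1995858 , -0.61465548]), 'torque': array([-0.03854807,  0.01180248,  0.03267338]), 'gripper_width': 0.9997348667399693}
```

View both.

```bash
python3 - <<'E'
import cv2,numpy as np
a=cv2.imread("pics/scene0.png")[110:330,130:400];b=cv2.imread("pics/side0.png")[110:330,150:400]
a=cv2.resize(a,None,fx=2.4,fy=2.4,interpolation=cv2.INTER_CUBIC);b=cv2.resize(b,None,fx=2.4,fy=2.4,interpolation=cv2.INTER_CUBIC)
cv2.imwrite("pics/a1.png",a);cv2.imwrite("pics/b1.png",b)
E
```

```text
(no output)
```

View pics/a1.png

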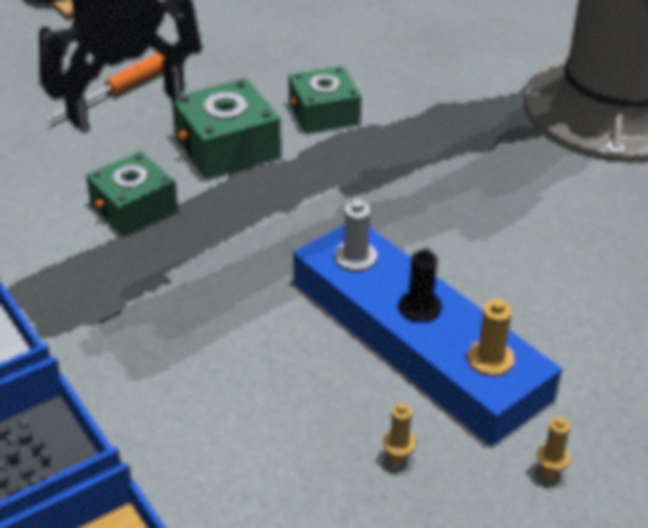

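View pics/b1.png

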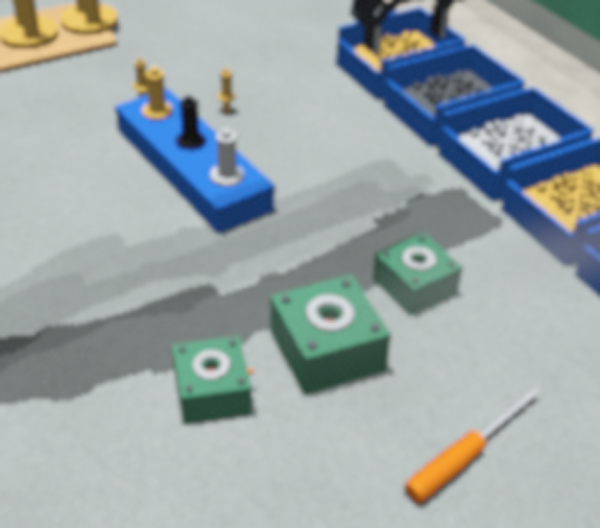

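The two views agree on what is what (scene pixels). Brass candidates: the stem in the rack at (337,253), and smaller ones on the bench at (360,300) and (295,292). I choose the rack one. Nest candidates: middle (224,161), and smaller ones at (181,189) and (265,152). I choose the middle, largest one. The screwdriver lies at (183,140).

```bash
cat > h.py <<'E'
import numpy as np,cv2
from station import bot
from scipy.spatial.transform import Rotation as R
def rot(q): return R.from_quat(np.r_[q[1:],q[0]]).as_matrix()
def at(ci,px,z):
    f=192/np.tan(np.radians(ci["vertical_fov"])/2)
    d=rot(ci["attitude"])@np.array([(px[0]-ci["cx"])/f,-(px[1]-ci["cy"])/f,-1])
    p=np.array(ci["position"]); return (p+d*(z-p[2])/d[2])
def proj(ci,P):
    f=192/np.tan(np.radians(ci["vertical_fov"])/2)
    c=rot(ci["attitude"]).T@(np.array(P)-ci["position"]); return np.array([ci["cx"]-f*c[0]/c[2],ci["cy"]+f*c[1]/c[2]])
E
python3 - <<'E'
from h import *
for c,D in {"scene":dict(nest=((224.2,152.9),.065),brass=((337.1,237.5),.119),chrome=((278.8,195.8),.119),black=((307.5,217),.119)),
 "side":dict(nest=((287.5,240),.065),brass=((214.6,140.4),.119),chrome=((244.6,166.3),.119))}.items():
    ci=bot.camera_info(c)
    for k,(p,z) in D.items(): print(c,k,at(ci,p,z).round(4))
E
```

```text
scene nest [ 0.4609 -0.2008  0.065 ]
scene brass [0.4613 0.2872 0.119 ]
scene chrome [0.4836 0.1005 0.119 ]
scene black [0.4735 0.1989 0.119 ]
side nest [ 0.4631 -0.2015  0.065 ]
side brass [0.4541 0.2712 0.119 ]
side chrome [0.4774 0.0859 0.119 ]
```

Emit:
{"op": "carry_out", "data": {"moves": [[[0, 0, 0], [5, -4, 0], 8.5], [[0, 0, 0], [10, -8, 0], 8.5], [[0, 0, 0], [15, -12, 0], 8.5], [[0, 0, 0], [20, -16, 0], 8.5], [[0, 0, 0], [24, -19, 0], 8.5]]}}

```text
t: 1.32
eef_pos: [0.4834, 0.2418, 0.2487]
tool_rot: [0.0, 0.707, 0.707, 0.0]
contact_force: [1.5, 1.5, 0.0]
gripper_width: 0.996
```

Emit:
{"op": "carry_out", "data": {"moves": [[[0, 0, 0], [4, -2.7, 0], 8.5], [[0, 0, 0], [4, -2.7, 0], 8.5], [[0, 0, 0], [4, -2.7, 0], 8.5]]}}

```text
t: 1.7
eef_pos: [0.4585, 0.2795, 0.2484]
tool_rot: [0.0, 0.707, 0.707, 0.0]
contact_force: [0.7, -0.6, -0.1]
gripper_width: 0.998
```

```bash
cat > look.py <<'E'
from h import *
import sys
o=bot.get_obs();ci=bot.camera_info("wrist");im=bot.read_camera("wrist")
cv2.imwrite(f"pics/{sys.argv[1]}.png",im[:,:,::-1])
np.savez(f"pics/{sys.argv[1]}.npz",**ci)
print(o["t"],o["eef_pos"].round(4),o["tool_rot"].round(4),o["contact_force"].round(2),ci["position"].round(4))
for l in sys.argv[2:]:
    for d in bot.silhouettes(l,"wrist"): 
        ys,xs=np.where(d["region"]);print(l,round(d["score"],2),np.round(d["location"],1),d["region"].sum(),xs.min(),xs.max(),ys.min(),ys.max())
E
python3 look.py w1 brass_stem black_stem chrome_stem rack
```

```text
1.7 [0.4585 0.2795 0.2484] [3.000e-04 7.072e-01 7.070e-01 1.000e-04] [ 0.72 -0.58 -0.11] [0.4574 0.3585 0.3737]
brass_stem 0.87 [271.2  64.3] 555 258 282 54 80
brass_stem 0.8 [254.9 171.5] 1296 237 273 146 192
brass_stem 0.73 [263.  242.2] 1260 249 280 219 271
brass_stem 0.64 [354.3 146.3] 583 342 373 132 158
black_stem 0.78 [260.  239.6] 1386 246 281 218 271
chrome_stem 0.63 [273.8 308.5] 1203 256 286 283 334
rack 0.79 [261.9 204. ] 10811 212 304 115 326
```

View pics/w1.png

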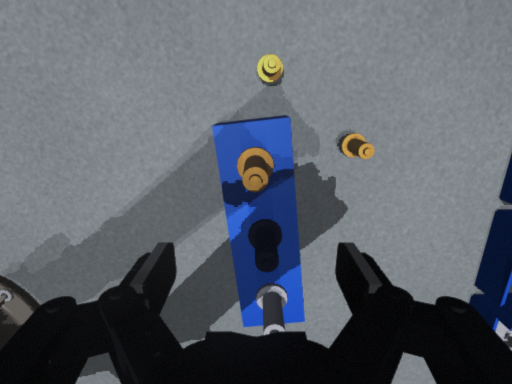

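```bash
python3 - <<'E'
from h import *
ci=dict(np.load("pics/w1.npz"))
im=cv2.imread("pics/w1.png")
cv2.imwrite("pics/w1c.png",cv2.resize(im[130:210,200:320],None,fx=6,fy=6,interpolation=cv2.INTER_CUBIC))
print(at(ci,(256,166),.051),at(ci,(256.5,181),.119),at(ci,(264.5,236),.051),at(ci,(271.5,297),.051))
for p in ((.459,.279),(.457,.284),(.455,.275)): print(p,proj(ci,[*p,.051]),proj(ci,[*p,.119]))
E
```

```text
[0.45861926 0.28448558 0.051     ] [0.45884107 0.28557707 0.119     ] [0.46954775 0.19302004 0.051     ] [0.48015367 0.09954747 0.051     ]
(0.459, 0.279) [256.31848528 170.53370434] [256.65835908 187.64011998]
(0.457, 0.284) [254.62557299 166.40369968] [254.55453996 182.60231664]
(0.455, 0.275) [252.94877854 173.81202888] [252.47374965 191.63153927]
```

View pics/w1c.png

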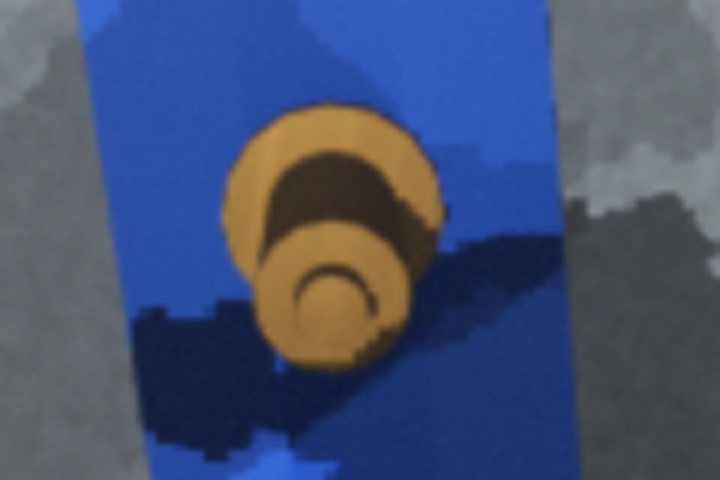

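Two measurements agree (flange and nipple, both at x≈0.458, y≈0.285), and the neighbours are 94 mm apart, as they must be. I go down to grasp.

Emit:
{"op": "carry_out", "data": {"moves": [[[0, 0, 0], [0.55, 0, 1], 8.5], [[0, 0, 0], [0.55, 0, 6], 8.5], [[0, 0, 0], [0.55, 0, 11], 8.5], [[0, 0, 0], [0.55, 0, 14.5], 8.5], [[0, 0, 0], [0.55, 0, 16.3], 8.5]], "newtons": 60}}

```text
t: 2.58
eef_pos: [0.457, 0.2849, 0.0829]
tool_rot: [-0.0, 0.707, 0.707, -0.002]
contact_force: [0.4, 0.1, 1.0]
gripper_width: 0.997
```

Emit:
{"op": "carry_out", "data": {"moves": [[[0, 0, 0], [0, 0, 0], 6], [[0, 0, 0], [0, 0, 0], 4], [[0, 0, 0], [0, 0, 0], 2.8], [[0, 0, 0], [0, 0, 0], 2], [[0, 0, 0], [0, 0, 0], 2]], "newtons": 60}}

```text
t: 3.2
eef_pos: [0.4587, 0.2861, 0.0867]
tool_rot: [0.0, 0.707, 0.707, 0.001]
contact_force: [-1.8, -0.5, 7.1]
gripper_width: 0.287
```

Emit:
{"op": "carry_out", "data": {"moves": [[[0, 0, 0], [0, 0, 0], 1.5], [[0, 0, 0], [0, 0, 0], 1.5]], "newtons": 90}}

```text
t: 3.45
eef_pos: [0.4587, 0.2861, 0.0868]
tool_rot: [0.0, 0.707, 0.707, 0.001]
contact_force: [-1.5, -1.2, 8.3]
gripper_width: 0.277
```

Emit:
{"op": "carry_out", "data": {"moves": [[[0, 0, 0], [0, 0, -2], 1.5], [[0, 0, 0], [0, 0, -5], 1.5], [[0, 0, 0], [0, 0, -9], 1.5], [[0, 0, 0], [0, 0, -13], 1.5], [[0, 0, 0], [0, 0, -13], 1.5]]}}

```text
t: 4.08
eef_pos: [0.4596, 0.2866, 0.2186]
tool_rot: [0.001, 0.707, 0.707, 0.003]
contact_force: [0.2, -0.1, -2.3]
gripper_width: 0.276
```

```bash
python3 look.py w2 brass_stem black_stem chrome_stem
```

```text
4.075 [0.4596 0.2866 0.2186] [5.000e-04 7.072e-01 7.070e-01 3.300e-03] [ 0.22 -0.06 -2.27] [0.4579 0.3651 0.3443]
brass_stem 0.93 [272.9  68.7] 677 255 282 58 87
brass_stem 0.79 [363.2 158.3] 811 346 383 142 171
brass_stem 0.6 [255.8 258. ] 5909 222 289 198 318
chrome_stem 0.66 [273.5 322. ] 565 255 287 307 333
```

View pics/w2.png

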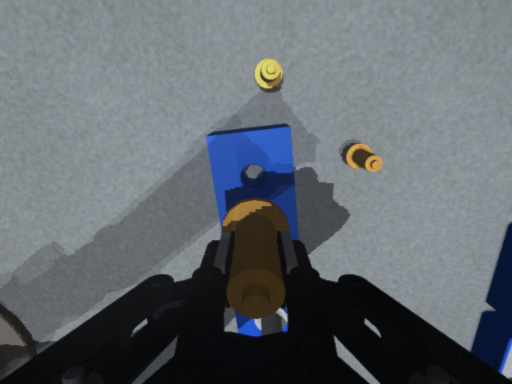

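Brass is held: the nipple is near (257,295), the flange near (256,222), and the rack hole at (253,175) is empty. Next I carry it to a point above the nest.

Emit:
{"op": "carry_out", "data": {"moves": [[[0, 0, 0], [-2, 0.5, -3], 1.5], [[0, 0, 0], [-7, 1, -4], 1.5], [[0, 0, 0], [-13, 1.5, -4], 1.5], [[0, 0, 0], [-19, 2, -4], 1.5], [[0, 0, 0], [-25, 2, -4], 1.5]]}}

```text
t: 4.9
eef_pos: [0.4773, 0.0334, 0.254]
tool_rot: [-0.001, 0.707, 0.707, -0.001]
contact_force: [1.8, 0.0, -2.7]
gripper_width: 0.275
```

Emit:
{"op": "carry_out", "data": {"moves": [[[0, 0, 0], [-6, -0.3, 0], 1.5], [[0, 0, 0], [-12, -0.7, 0], 1.5], [[0, 0, 0], [-17, -1.2, 0], 1.5], [[0, 0, 0], [-19.5, -1.6, 0], 1.5], [[0, 0, 0], [-20, -1.8, 0], 1.5]]}}

```text
t: 5.52
eef_pos: [0.4588, -0.1661, 0.254]
tool_rot: [-0.001, 0.708, 0.706, -0.001]
contact_force: [0.0, -0.4, -2.9]
gripper_width: 0.28
```

Emit:
{"op": "carry_out", "data": {"moves": [[[0, 0, 0], [0, 0, 0], 1.5], [[0, 0, 0], [0, 0, 0], 1.5]]}}

```text
t: 5.78
eef_pos: [0.4603, -0.1629, 0.255]
tool_rot: [-0.0, 0.706, 0.708, 0.0]
contact_force: [-0.4, -0.1, -1.8]
gripper_width: 0.278
```

```bash
python3 look.py w3 brass_stem nest stop_ring
```

```text
5.775 [ 0.4603 -0.1629  0.255 ] [-4.000e-04  7.062e-01  7.080e-01  0.000e+00] [-0.42 -0.15 -1.81] [ 0.4591 -0.084   0.3803]
brass_stem 0.67 [255.4 261.2] 6068 222 289 197 318
nest 0.92 [376.7 160.6] 4432 341 414 126 192
nest 0.84 [258.3 179.8] 4961 215 305 147 238
nest 0.68 [150.6 185.2] 4124 114 188 151 225
stop_ring 0.77 [148.8 184.9] 490 131 160 179 207
stop_ring 0.73 [387.7 166.1] 614 366 398 147 178
stop_ring 0.56 [259.2 189.2] 506 238 280 181 205
stop_ring 0.17 [259.3 177.2] 4784 215 305 147 237
```

View pics/w3.png

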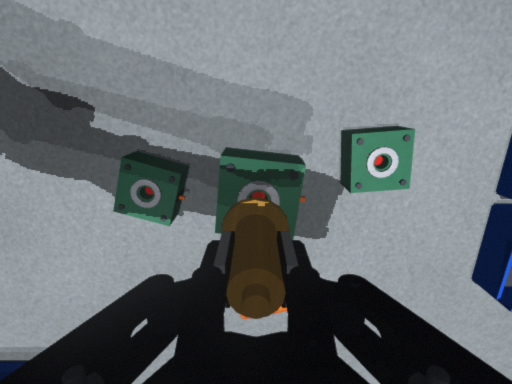

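The stem is held upright above the middle nest, with its ring near (259,190) half hidden by the flange. I overshoot 7 cm along the tool x axis to see the whole ring.

Emit:
{"op": "carry_out", "data": {"moves": [[[0, 0, 0], [-4, 0, 0], 1.5], [[0, 0, 0], [-7, 0, 0], 1.5], [[0, 0, 0], [-7, 0, 0], 1.5], [[0, 0, 0], [-7, 0, 0], 1.5], [[0, 0, 0], [-7, 0, 0], 1.5]]}}

```text
t: 6.6
eef_pos: [0.4603, -0.2332, 0.2552]
tool_rot: [-0.0, 0.706, 0.708, 0.0]
contact_force: [0.1, -0.7, -1.4]
gripper_width: 0.276
```

```bash
python3 look.py w4 nest stop_ring; python3 - <<'E'
import cv2
im=cv2.imread("pics/w4.png")
a=cv2.resize(im[90:200,200:320],None,fx=5,fy=5,interpolation=cv2.INTER_CUBIC)
b=cv2.resize(im[180:340,195:315],None,fx=3.4375,fy=3.4375,interpolation=cv2.INTER_CUBIC)
cv2.imwrite("pics/w4c.png",a);cv2.imwrite("pics/w4d.png",b)
E
```

```text
6.6 [ 0.4603 -0.2332  0.2552] [-2.000e-04  7.064e-01  7.078e-01  2.000e-04] [ 0.12 -0.71 -1.45] [ 0.4591 -0.1543  0.3806]
nest 0.71 [144.4 132.6] 4681 105 184 96 173
nest 0.68 [385.2 100.1] 5070 345 425 64 136
nest 0.6 [257.4 137.7] 7784 212 308 92 187
stop_ring 0.93 [382.7  97.1] 682 374 407 83 118
stop_ring 0.93 [139.5 128.1] 511 123 154 121 151
stop_ring 0.63 [269.1 150.4] 1154 236 282 119 165
```

View pics/w4c.png

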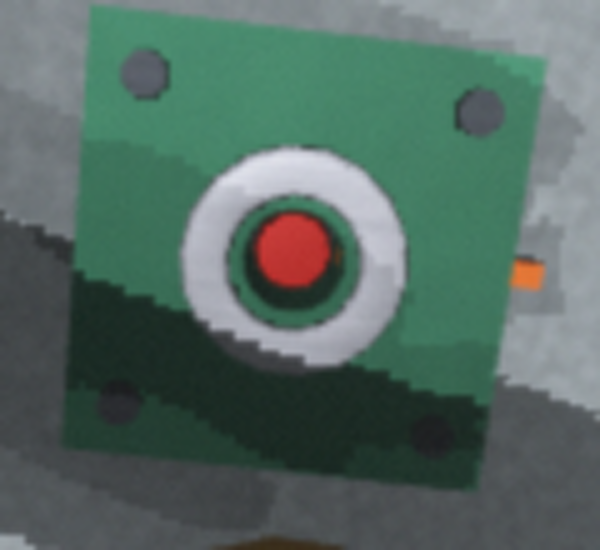

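View pics/w4d.png

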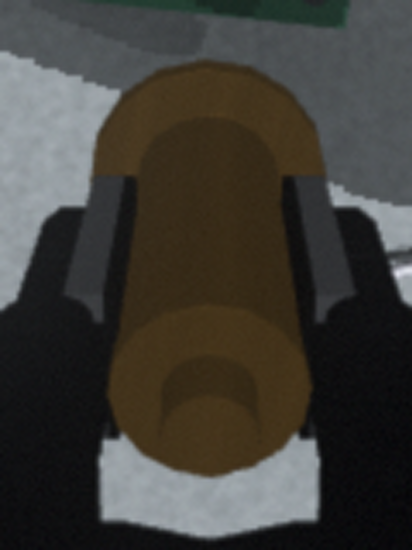

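The ring is fully visible, centred near (258.4,141.7). In the stem view the column's top disc is centred near (255.7,293).

```bash
python3 - <<'E'
from h import *
from scipy.optimize import least_squares
ci=dict(np.load("pics/w4.npz"))
ring=at(ci,(258.4,141.7),.065);print("ring",ring)
th=np.linspace(0,2*np.pi,200)
def ext(c,r):
    p=np.array([proj(ci,[c[0]+r*np.cos(t),c[1]+r*np.sin(t),c[2]]) for t in th]);return p[:,0].min(),p[:,0].max(),p[:,1].min(),p[:,1].max()
m=lambda u,o,s:(u+.5)/s-.5+o
meas=[m(182,200,5),m(406,200,5),m(147,90,5),m(374,90,5)]
s=least_squares(lambda v:np.subtract(ext([v[0],v[1],.065],.026),meas),ring[:2]);print("ring fit",s.x,s.fun)
meas=[m(108,195,3.4375),m(312,195,3.4375),m(303,180,3.4375),m(476,180,3.4375)]
s=least_squares(lambda v:np.subtract(ext(v,.013),meas),[.46,-.233,.2795],x_scale=.01);print("col top",s.x,s.fun)
print("flange at TCP z guess, extents for stem below col top:",ext([s.x[0],s.x[1],s.x[2]-.06],.022),"meas",m(94,195,3.4375),m(328,195,3.4375), "bottom edge",ext([s.x[0],s.x[1],s.x[2]-.066],.022),"meas top",m(60,180,3.4375))
E
```

```text
ring [ 0.46289032 -0.19852313  0.065     ]
ring fit [ 0.46289426 -0.19923966] [-0.78065896  0.7808084  -0.54486617  0.64470762]
col top [ 0.45952166 -0.2346927   0.27814305] [-0.13067386  0.13065367  0.1507518  -0.16092951]
flange at TCP z guess, extents for stem below col top: (np.float64(221.14445072422856), np.float64(289.90468557168555), np.float64(199.79437499151427), np.float64(262.14876962376655)) meas 221.9909090909091 290.06363636363636 bottom edge (np.float64(222.19383809513948), np.float64(288.82880802998415), np.float64(196.606536710756), np.float64(257.3287066361892)) meas top 197.1
```

Emit:
{"op": "carry_out", "data": {"moves": [[[0, 0, 0], [2, 0.2, 2], 1.5], [[0, 0, 0], [3.55, 0.34, 5], 1.5], [[0, 0, 0], [3.55, 0.34, 9], 1.5], [[0, 0, 0], [3.55, 0.34, 10.6], 1.5], [[0, 0, 0], [3.55, 0.34, 10.6], 1.5]]}}

```text
t: 7.38
eef_pos: [0.463, -0.1989, 0.1488]
tool_rot: [-0.001, 0.707, 0.707, -0.001]
contact_force: [-0.7, -0.0, -1.7]
gripper_width: 0.278
```

Emit:
{"op": "carry_out", "data": {"moves": [[[0, 0, 0], [0, 0, 0], 1.5], [[0, 0, 0], [0, 0, 0], 1.5]]}}

```text
t: 7.62
eef_pos: [0.4643, -0.1995, 0.1506]
tool_rot: [0.001, 0.707, 0.707, 0.001]
contact_force: [-0.8, 0.0, -1.7]
gripper_width: 0.279
```

```bash
python3 - <<'E'
from h import *
o=bot.get_obs();print(o["t"],o["eef_pos"].round(4),o["tool_rot"].round(4),o["contact_force"].round(2))
a=bot.read_camera("scene")[:,:,::-1];b=bot.read_camera("side")[:,:,::-1]
p=o["eef_pos"]
for c in("scene","side"):
    ci=bot.camera_info(c);print(c,proj(ci,[.4629,-.199,.065]).round(1),"lower end",proj(ci,[.4629,-.199,.070]).round(1))
a=cv2.resize(a[100:200,175:275],None,fx=4,fy=4,interpolation=cv2.INTER_CUBIC);b=cv2.resize(b[185:285,240:340],None,fx=4,fy=4,interpolation=cv2.INTER_CUBIC)
cv2.imwrite("pics/ab5.png",np.hstack([a,b]))
E
```

```text
7.625 [ 0.4643 -0.1995  0.1506] [1.100e-03 7.072e-01 7.070e-01 6.000e-04] [-0.83  0.04 -1.73]
scene [223.9 153.4] lower end [223.8 151.9]
side [287.  239.4] lower end [287.  238.1]
```

View pics/ab5.png

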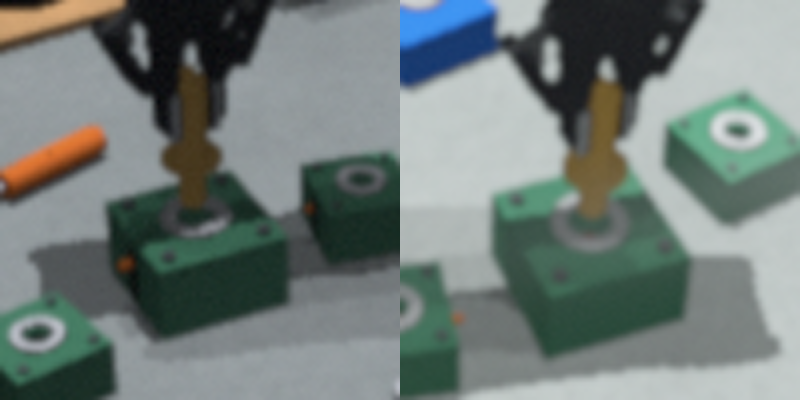

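The lower end stands about 6 mm over the ring and is centred to roughly 1 px in both views (left: tip at (193,212), ring centre (196,214); right: tip at (593,217), ring centre (590,225)). Lowering gently.

Emit:
{"op": "carry_out", "data": {"moves": [[[0, 0, 0], [0, 0, 0.5], 1.5], [[0, 0, 0], [0, 0, 0.9], 1.5], [[0, 0, 0], [0, 0, 1.2], 1.5], [[0, 0, 0], [0, 0, 1.5], 1.5], [[0, 0, 0], [0, 0, 1.7], 1.5]]}}

```text
t: 8.35
eef_pos: [0.4633, -0.199, 0.132]
tool_rot: [-0.0, 0.707, 0.707, -0.0]
contact_force: [0.4, 0.5, -2.8]
gripper_width: 0.279
```

Emit:
{"op": "carry_out", "data": {"moves": [[[0, 0, 0], [0, 0, 0.2], 1.5], [[0, 0, 0], [0, 0, 0.4], 1.5], [[0, 0, 0], [0, 0, 0.6], 1.5], [[0, 0, 0], [0, 0, 0.6], 1.5]]}}

```text
t: 8.85
eef_pos: [0.4633, -0.199, 0.1262]
tool_rot: [-0.0, 0.707, 0.707, -0.0]
contact_force: [0.0, -0.1, -3.4]
gripper_width: 0.278
```

It is in the bore with no side force. Now I push toward the plunger, with more grip.

Emit:
{"op": "carry_out", "data": {"moves": [[[0, 0, 0], [0, 0, 0.3], 1.5], [[0, 0, 0], [0, 0, 0.6], 1.5], [[0, 0, 0], [0, 0, 0.9], 1.5], [[0, 0, 0], [0, 0, 1.1], 1.5], [[0, 0, 0], [0, 0, 1.1], 1.5]], "newtons": 115}}

```text
t: 9.48
eef_pos: [0.4635, -0.199, 0.1155]
tool_rot: [0.0, 0.707, 0.707, 0.0]
contact_force: [-2.2, 1.5, 5.1]
gripper_width: 0.27
```

Emit:
{"op": "carry_out", "data": {"moves": [[[0, 0, 0], [0, 0, 0.2], 1.5], [[0, 0, 0], [0, 0, 0.4], 1.5], [[0, 0, 0], [0, 0, 0.4], 1.5], [[0, 0, 0], [0, 0, 0.4], 1.5]]}}

```text
t: 9.98
eef_pos: [0.4636, -0.1991, 0.1118]
tool_rot: [0.0, 0.707, 0.707, 0.0]
contact_force: [-2.8, 0.6, 7.3]
gripper_width: 0.272
```

Emit:
{"op": "carry_out", "data": {"moves": [[[0, 0, 0], [0, 0, 0.1], 1.5], [[0, 0, 0], [0, 0, 0.2], 1.5], [[0, 0, 0], [0, 0, 0.3], 1.5], [[0, 0, 0], [0, 0, 0.3], 1.5]]}}

```text
t: 10.48
eef_pos: [0.4636, -0.1991, 0.1089]
tool_rot: [0.0, 0.707, 0.707, 0.0]
contact_force: [-2.6, 1.2, 8.6]
gripper_width: 0.272
```

Emit:
{"op": "carry_out", "data": {"moves": [[[0, 0, 0], [0, 0, 0.05], 1.5], [[0, 0, 0], [0, 0, 0.1], 1.5], [[0, 0, 0], [0, 0, 0.1], 1.5]]}}

```text
t: 10.85
eef_pos: [0.4636, -0.1991, 0.1079]
tool_rot: [0.0, 0.707, 0.707, 0.0]
contact_force: [-3.6, 0.9, 9.9]
gripper_width: 0.275
```

Emit:
{"op": "carry_out", "data": {"moves": [[[0, 0, 0], [0, 0, 0.05], 1.5], [[0, 0, 0], [0, 0, 0.1], 1.5], [[0, 0, 0], [0, 0, 0.1], 1.5]]}}

```text
t: 11.22
eef_pos: [0.4636, -0.1991, 0.107]
tool_rot: [0.0, 0.707, 0.707, 0.0]
contact_force: [-2.9, 0.5, 9.4]
gripper_width: 0.271
```

Emit:
{"op": "carry_out", "data": {"moves": [[[0, 0, 0], [0, 0, 0.05], 1.5], [[0, 0, 0], [0, 0, 0.05], 1.5]]}}

```text
t: 11.48
eef_pos: [0.4636, -0.1991, 0.1069]
tool_rot: [0.0, 0.707, 0.707, 0.0]
contact_force: [-4.3, 2.5, 14.4]
gripper_width: 0.272
```

Contact with the ring: the force jumps while the TCP stops. A little more for firm seating.

Emit:
{"op": "carry_out", "data": {"moves": [[[0, 0, 0], [0, 0, 0.05], 1.5], [[0, 0, 0], [0, 0, 0.05], 1.5]]}}

```text
t: 11.72
eef_pos: [0.4636, -0.1991, 0.1068]
tool_rot: [0.0, 0.707, 0.707, 0.0]
contact_force: [-6.5, 3.1, 19.9]
gripper_width: 0.275
```

Emit:
{"op": "carry_out", "data": {"moves": [[[0, 0, 0], [0, 0, 0.05], 1.5], [[0, 0, 0], [0, 0, 0.05], 1.5], [[0, 0, 0], [0, 0, 0.05], 1.5]]}}

```text
t: 12.1
eef_pos: [0.4636, -0.1992, 0.1068]
tool_rot: [0.0, 0.707, 0.707, 0.0]
contact_force: [-8.0, 2.9, 25.9]
gripper_width: 0.271
```

```bash
python3 - <<'E'
from h import *
o=bot.get_obs();print(o["t"],o["eef_pos"].round(4),o["contact_force"].round(2),o["torque"].round(2))
a=bot.read_camera("scene")[:,:,::-1];b=bot.read_camera("side")[:,:,::-1]
a=cv2.resize(a[100:200,175:275],None,fx=4,fy=4,interpolation=cv2.INTER_CUBIC);b=cv2.resize(b[185:285,240:340],None,fx=4,fy=4,interpolation=cv2.INTER_CUBIC)
cv2.imwrite("pics/ab6.png",np.hstack([a,b]))
for i in range(6): bot.read_camera("wrist")
o=bot.get_obs();print(o["t"],o["eef_pos"].round(4),o["contact_force"].round(2))
E
```

```text
12.1 [ 0.4636 -0.1992  0.1068] [-7.97  2.93 25.86] [0.7  1.87 0.08]
12.5 [ 0.4636 -0.1992  0.1068] [-8.14  3.06 24.97]
```

View pics/ab6.png

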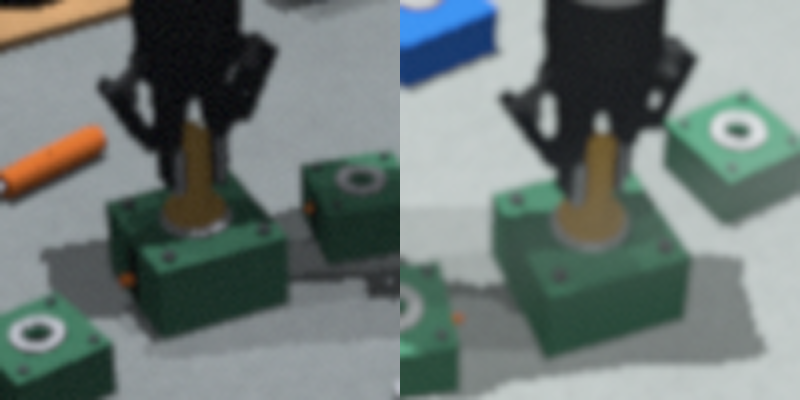

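The flange covers the ring in both views, the stem stands upright, and the orange pin has ridden down from row 265 to row 280. The force holds steady at about 25 N over 0.4 s. Handing in.

```bash
python3 -c "
from station import bot
print(bot.hand_in()); o=bot.get_obs(); print(o['t'],o['eef_pos'],o['contact_force'])"
```

```text
the job is handed in; nothing more can be done
None
the job is handed in; nothing more can be done
```

I took the large brass stem out of the rack, put its spigot into the largest green nest, and pushed it down until the flange met the steel stop ring. I handed the job in at about 12.5 s, still gripping the stem (grip set to 115 N) and pressing it down. The hand-in gives no verdict.

**Last checks that passed:**
- **Push:** the upward force on the tool held at about 25 N for 0.4 s without creeping. Taking off the spring's 13 N and adding the stem's weight, that puts roughly 15 N on the ring.
- **Seating:** the force jumped sharply while the tool stopped moving at z = 0.107 m, which is what a hard stop looks like. In both fixed cameras the flange covers the ring, the stem looks upright, and the orange pin has moved down.
- **Other items:** I never touched the black and chrome stems or the screwdriver. I did not measure their positions again at the end.

**Small disagreements:**
- **Side force:** about 8 N remained sideways (along −x), so the stem is probably lightly touching the bore wall.
- **Height:** the tool ended about 1.3 mm lower than I had predicted, either from error in my grasp-height estimate or from a slight slip in the grip.

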